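# Raise the sample hood's window to its index pointer

## Robot

A 6-joint arm with a two-finger parallel gripper is mounted at the origin on the work surface. World frame = base frame: x ahead of the robot, y to its left, z up, the work surface at z = 0. Lengths are in mm, angles in rad, forces in N, time in s.
With the tool pointing down it reaches from about 350 to 875 mm from the base axis. Payload 4.2 kg.
Tool frame: the origin (TCP) lies between the finger pads; the fingertips stand 11 mm ahead of it and the grasp point (between the pads) lies 8 mm behind it; z points along the fingers, y is the direction in which the jaws open and shut (so a half turn about z gives the same grasp; the last joint's range is limited). The gripper opens to 85 mm and grips with 20 to 120 N. Pads are 22 mm wide; open, the fingers measure 114 mm over their backs; the gripper's body (76 mm by 85 mm) begins 54 mm behind the grasp point. The pads swing forward as they close: fully open they stand 13 mm farther back than shut.
Start: joints at [-0.913, 0.385, 0.008, 0, -1.194, -0.259], TCP at [242.709, -575.927, 242.312] pointing down, gripper open.
Joint ranges: [-3.14, 3.14], [-1.21, 2.06], [-1.07, 1.41], [-3.16, 2.05], [-2.99, -0.16], [-3.1, 3.1]. Speed limits (rad/s): [2.79, 2.79, 3.14, 3.14, 3.14, 3.14].

## Interface

Orientations are given as a unit quaternion [x, y, z, w].
In Python, from bench import * gives the robot as it stands.
- The arm moves only by the tool servo_tool, never from a script. Its argument "rows" is a list of rows, each a list of 7 numbers: the opening, from 0 (shut) to 1 (fully open), then the shift along the tool's x, y, z in cm, then the turn, a rotation vector about the tool's x, y, z in degrees. A call has 1 to 12 rows; each row shifts and turns the commanded pose from where the row before left it, along the tool's axes as they then stand; what a row does not reach is not made up. A row lasts 1/10 s, in which the tool goes at most 50 mm and 8.59 degrees, less where a joint would pass 70% of its speed; a pose out of reach is approached as far as the arm can. A call is refused whole if a number of a shift passes 5 or a number of a turn 8.59, either way. A call with a gripper value outside its range is refused whole. The fingers move at their own pace and stop on an object; the grip force is fixed at half the most. Time passes only in rows, so rows that do not move let the fingers close. It gives the time, the measured TCP pose, the force and the opening at its end, in the units of the state.
- read_state(): the state, without advancing time (a new reading comes with each control period).
- get_image(name): name is "scene" or "top" or "wrist"; returns a dict with "image" (384x512x3 uint8, red, green, blue), "mtx" (3x3 intrinsics, pixels), "k1" (the pictures are not rectified: a ray, as slopes to the right and down, at radius r is drawn at 1 + k1 r^2 times it, then the intrinsics apply), "extrinsics" (4x4, takes a point from camera to world coordinates). Camera axes: x right, y up, looking along -z (the intrinsics and any distortion apply to the point x, -y, -z); pixel columns grow to the right and rows downward; lengths in mm; the calibration is good to about 2 mm. A picture is of the moment at which its call begins. There is no depth.
- job_done(): hands the job in, once; it reports no verdict.
The state is a dict: "clock": time; "joints": joint angles; "joint_vel": joint speeds; "joint_efforts": joint torques, N m; "position": TCP position; "ee_rot": TCP orientation; "contact_force": force on the tool from outside, world axes, zero at the start; "wrist_torque": the same for the moment, N m; "gripper_width": finger opening in mm.
Only numpy, scipy, OpenCV 4.12 (cv2) and the standard library are available. Lean on these libraries where they do the work, as an engineer would, in place of code of your own. Each camera call takes 0.05 s, during which the arm holds its last target. There are 200 camera calls.

## Task

With the fingers under the lip of the sample hood's sliding window, gently push the window up until the underside of the lip is level with the index pointer on the frame, then take the hand away and leave the window standing there. Do not grip the lip, do not reach into the hood, do not shift the pointer, and leave everything else on the bench where it stands.

Things in the scene. Friction and masses are not known exactly. Their poses are not given: they have to be found in the camera images.
- hood: Fixed sample hood, 360 deep (x), 420 wide (y), 480 high: clear walls, white plinth 70 high (front face at x = -180) and roof. Origin: centre of its underside; x points level from its front into the hood, z up. The front slopes back 15 degrees: the window slides along (0.259, 0, 0.966) in this frame. The lip, 105 or more above the bench, overhangs the plinth; the space before and below it is free.
- sash (a joint): Travel of the clear sliding window up its slope, in m: 0 shut, upper stop 0.175; starts between 0 and 0.04. A counterweight balances it: it stays where it is left and needs about 2 to 5 N to push either way.
- lip_edge (a point): Middle of the front lower edge of the window's lip; moves with the window. The lip is an aluminium ledge along the pane's bottom, 300 wide (y), 12 thick (z), standing out 45 from the pane. x is square to the pane, into the hood and 15 degrees down; z is the sliding direction, z = 0 the underside. So the lip tilts 15 degrees up towards its front edge.
- lip_under: The lower layer of the lip (7 of its 12 thickness), the face to be pushed from beneath. Origin on the underside where it meets the pane, 45 behind lip_edge along the same x; axes as lip_edge.
- lip_cap: The upper layer of the lip (5 thick), its top face; same origin and axes as lip_under. It serves to tell gripping: pressing on this and on the underside at once.
- index_tip (a point): Point of the index pointer: a dark steel clamp (34 by 32 by 30, screw outside) on the frame post at the hood's +y side, whose flat wedge points at the lip's end, 17 from it. Axes as lip_edge. Set 0.09 to 0.15 m above the shut position. The window is at the mark when lip_edge and index_tip agree along z of these axes.
- rack_in: Loose white tube rack with blue-capped tubes, 78 by 122, 53 high, standing inside the hood on its floor. Origin: centre of its underside. Not to be touched.
- rack_front: Loose white tube rack, 78 by 144, 53 high with tubes, on the bench in front of the hood. Origin: centre of its underside. Not to be touched.
- rack_black: Loose black tube rack, 78 by 144, 53 high with tubes. Origin: centre of its underside. Not to be touched.
- reagent: Loose bottle, 60 across, 115 high. Origin: centre of its underside. Not to be touched.
- jar: Loose jar, 68 across, 75 high. Origin: centre of its underside. Not to be touched.
- marker: Loose marker pen lying on the bench, 132 long along x, 16 thick. Origin: under its middle. Not to be touched.
- cryobox: Loose cardboard freezer box, 130 by 130 by 50 high. Origin: centre of its underside. Not to be touched.

How it is judged (in metres and radians):
On the way, in this order (a step that is already met when the one before it is completed fails the run):
1. the hand bears on the underside of the lip (contact force between any of the fingers, the arm and lip_under above 0.5 N), for 0.1 s.
2. the lip's underside is level with the pointer (z of lip_edge in the frame of index_tip between -0.007 and 0.007 m), for 0.1 s.
At the end, for the whole second after the job is handed in: The lip's underside stands within 7 mm of the pointer's height along the slide, the window at rest, the hand clear in front of it, the pointer and everything else unmoved (all of step 2 and velocity of joint sash between -0.005 and 0.005 m/s and x of the grasp point in the frame of lip_edge below 0 m and distance of index_tip from where it was at the start of the episode below 0.005 m and distance of each of rack_in, rack_front, rack_black, reagent, jar, marker, cryobox from where it was at the start of the episode below 0.03 m); the robot touches nothing.
It fails at once if the lip is gripped (pressed from above and beneath at once) (contact force between the fingers and lip_under above 2 N and contact force between the fingers and lip_cap above 2 N).
It fails at once if the hand reaches into the hood (x of the grasp point in the frame of lip_edge above 0.055 m and x of the grasp point in the frame of hood below 0.18 m and y of the grasp point in the frame of hood between -0.2 and 0.2 m and z of the grasp point in the frame of hood below 0.45 m).
It fails at once if the window is flung or rammed (faster than 0.3 m/s, pushed with over 40 N, or into its upper stop) (velocity of joint sash above 0.3 m/s or contact force between the fingers and lip_under above 40 N or value of joint sash above 0.173 m).
It fails at once if the pointer is shifted by over 5 mm (distance of index_tip from where it was at the start of the episode above 0.005 m).
It fails at once if something else on the bench is moved by over 30 mm, or lifted (distance of any of rack_in, rack_front, rack_black, reagent, jar, marker, cryobox from where it was at the start of the episode above 0.03 m).
It also fails if it takes over 42 s, if anything falls off the work surface, if the arm or the gripper's body presses on something with over 40 N, if the wrist force passes 120 N, or if a joint passes its speed limit or range.

## Working session

There is one attempt and no reset: what is moved stays moved. The work goes in short steps, Python scripts to look and compute and a tool call to move; the robot and the scene stay as the last step left them, time stands still between calls to the robot, and variables do not carry over. Pictures are saved under pics/ and viewed, about 8 in all and at most 12, crops included, and the job is handed in when it is done.

Besides the shell and the picture viewer there is one more tool, called after ">>>" in YAML: its name, and indented under it one key for each argument. servo_tool: Moves the arm, as the interface text tells. Its arguments: {"type":"object","properties":{"rows":{"type":"array","items":{"type":"array","items":{"type":"number"}}}},"required":["rows"]}

```bash
mkdir -p pics; ls; python3 - <<'E'
from bench import *
import cv2,numpy as np
for n in ("scene","top","wrist"):
    d=get_image(n); cv2.imwrite(f"pics/{n}0.png",d["image"][:,:,::-1])
    np.savez(f"{n}0.npz",**d)
    print(n,d["mtx"].round(1).tolist(),d["k1"],np.array(d["extrinsics"]).round(3).tolist())
s=read_state();print(s)
E
```

```text
pics
scene [[484.4, 0.0, 251.9], [0.0, 484.4, 196.0], [0.0, 0.0, 1.0]] -0.08011247674353492 [[0.209, -0.885, 0.415, 1274.803], [0.978, 0.185, -0.098, -128.19], [0.01, 0.427, 0.904, 1552.635], [0.0, 0.0, 0.0, 1.0]]
top [[479.5, 0.0, 247.7], [0.0, 479.5, 190.3], [0.0, 0.0, 1.0]] 0.06189177749254117 [[-0.008, 0.988, -0.155, 374.59], [-1.0, -0.008, 0.001, 44.071], [-0.001, 0.155, 0.988, 1465.497], [0.0, 0.0, 0.0, 1.0]]
wrist [[326.7, 0.0, 254.9], [0.0, 326.7, 192.1], [0.0, 0.0, 1.0]] -0.025507352334575805 [[-0.389, -0.889, -0.242, 181.483], [0.921, -0.375, -0.102, -601.509], [0.0, -0.263, 0.965, 373.354], [0.0, 0.0, 0.0, 1.0]]
{'clock': 0.15, 'joints': array([-9.13374103e-01,  3.85345890e-01,  6.97551383e-03, -3.23765071e-04,
       -1.19397138e+00, -2.58555266e-01]), 'joint_vel': array([ 1.24777801e-03, -2.30748450e-03,  4.86930774e-03,  5.11547507e-04,
       -2.51577304e-04, -9.78318417e-05]), 'joint_efforts': array([ 1.72599659e-03, -3.92679369e+01,  1.88582164e+01,  4.18860510e+00,
       -3.43193882e-03,  5.77395156e-06]), 'position': array([ 242.56743964, -575.5772297 ,  241.51159371]), 'ee_rot': array([-1.98055508e-01,  9.80190490e-01,  7.59614393e-04, -2.06681139e-04]), 'contact_force': array([ 0.4516153 ,  0.23460454, -0.57133796]), 'wrist_torque': array([-0.00837804, -0.02299081,  0.01800198]), 'gripper_width': 84.90837447691128}
```

```bash
cd pics; python3 -c "
import cv2
for n in ('scene0','top0'):
    cv2.imwrite(n+'b.png',cv2.resize(cv2.imread(n+'.png'),(800,600),interpolation=cv2.INTER_CUBIC))"
```

```text
(no output)
```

View pics/scene0b.png

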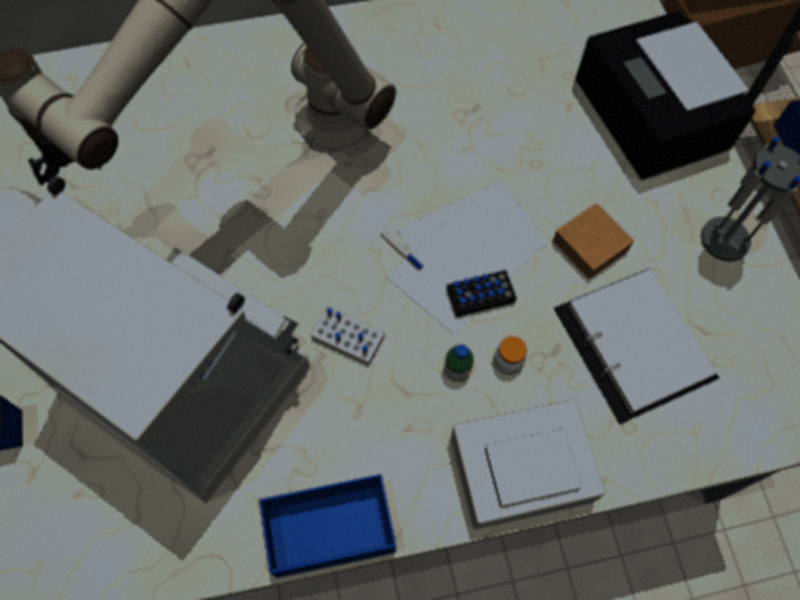

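View pics/top0b.png

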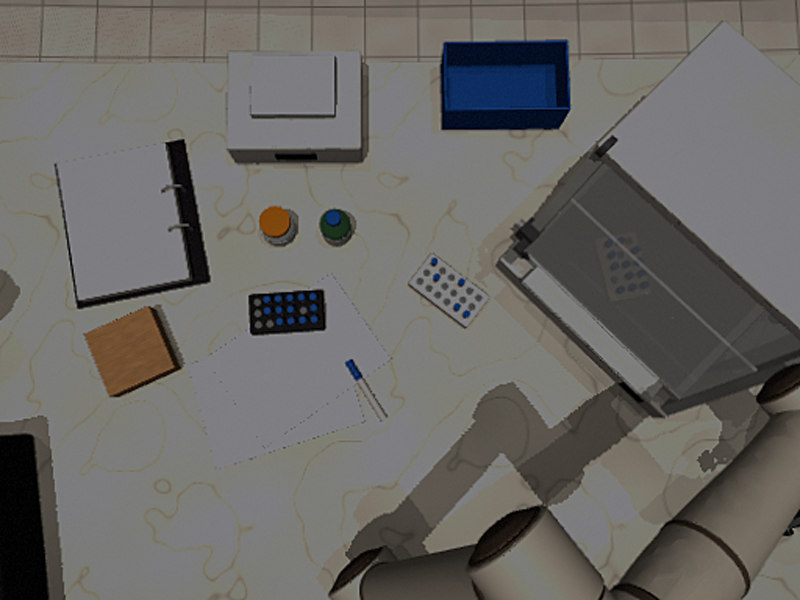

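The hood is on the right of the top view. Its front runs roughly from (500,262) to (660,415) in the 800 px picture, facing the base. The pointer is near (520,232) in top and (290,345) in scene. I'll zoom in on both.

```bash
cd pics; python3 -c "
import cv2,numpy as np
def crop(n,x,y,w,h,s):
    c=cv2.imread(n+'.png')[y:y+h,x:x+w]
    c=cv2.convertScaleAbs(c,alpha=1.5,beta=15)
    return cv2.resize(c,None,fx=s,fy=s,interpolation=cv2.INTER_CUBIC)
cv2.imwrite('topc.png',crop('top0',310,130,130,150,4)) 
cv2.imwrite('scenec.png',crop('scene0',95,150,120,100,6))"
```

```text
(no output)
```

View pics/topc.png

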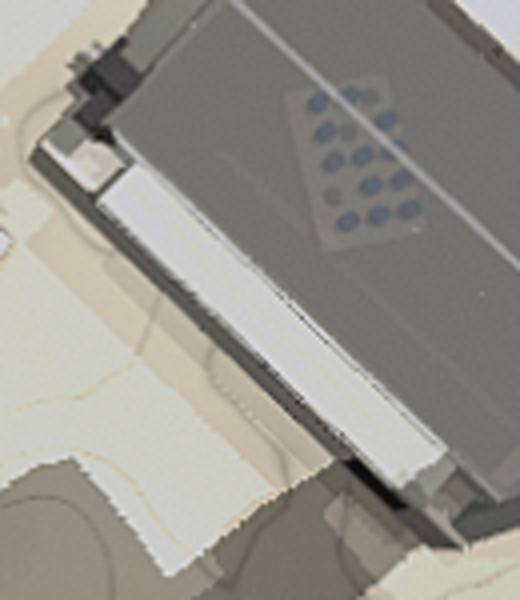

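View pics/scenec.png

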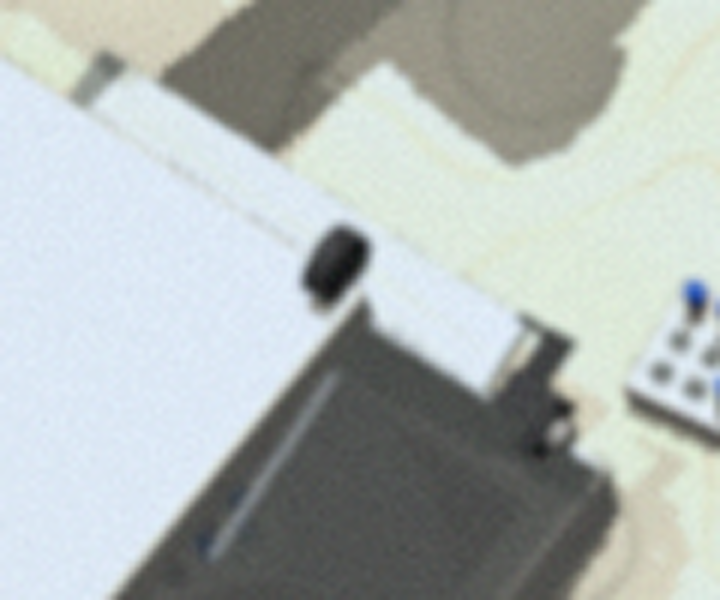

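Top crop: the white lip strip has front corners at (97,198) and (397,487) and rear corners at (128,168) and (443,447). The pointer clamp is at (110,75), with its wedge near (95,110). Scene crop: the lip's front edge runs (120,75) to (525,318), its rear +y corner is at (490,395), and the pointer is around (545,350). Next I triangulate these points.

```bash
cat > h.py <<'E'
import numpy as np
from scipy.optimize import brentq
def ray(d,u,v):
    K=d["mtx"];k=float(d["k1"]);E=np.array(d["extrinsics"])
    p=np.array([(u-K[0,2])/K[0,0],(v-K[1,2])/K[1,1]]);R=np.hypot(*p)
    r=brentq(lambda r:r*(1+k*r*r)-R,0,1.5);p=p*(r/R)
    w=E[:3,:3]@np.array([p[0],-p[1],-1]);return E[:3,3],w/np.linalg.norm(w)
def proj(d,X):
    K=d["mtx"];k=float(d["k1"]);E=np.array(d["extrinsics"])
    c=E[:3,:3].T@(np.asarray(X)-E[:3,3]);p=np.array([c[0],-c[1]])/-c[2]
    p=p*(1+k*(p@p));return K[:2,:2]@p+K[:2,2]
def tri(r1,r2):
    A=[np.eye(3)-np.outer(w,w) for _,w in(r1,r2)]
    X=np.linalg.solve(A[0]+A[1],A[0]@r1[0]+A[1]@r2[0])
    return X,[float(np.linalg.norm(a@(X-r[0]))) for a,r in zip(A,(r1,r2))]
def plane(r,z): return r[0]+r[1]*(z-r[0][2])/r[1][2]
def load(n): return dict(np.load(n+".npz"))
E
cat > m.py <<'E'
from h import *
T=load("top0");S=load("scene0")
t=lambda x,y:ray(T,310+(x+.5)/4-.5,130+(y+.5)/4-.5)
s=lambda x,y:ray(S,95+(x+.5)/6-.5,150+(y+.5)/6-.5)
P={}
for n,a,b in (("lipF+",(97,198),(525,318)),("lipR+",(128,168),(490,395)),("lipF-",(397,487),(120,75)),("clampcorner",(95,110),(545,350))):
    X,e=tri(t(*a),s(*b));P[n]=X;print(n,X.round(1),np.round(e,1))
print(np.linalg.norm(P["lipF+"]-P["lipF-"]),np.linalg.norm(P["lipF+"]-P["lipR+"]))
for q in ((35,155),(465,545)): print("plinth z70",plane(t(*q),70).round(1))
E
python3 m.py
```

```text
lipF+ [ 609.9 -197.   154. ] [1.1 1.1]
lipR+ [ 636.7 -224.2  124.9] [0.4 0.4]
lipF- [ 410.5 -396.1  141. ] [2.4 2.4]
clampcorner [ 658.4 -186.6  214.9] [1.2 1.2]
282.0824671455785 48.06429499780748
plinth z70 [ 657.9 -166.6   70. ]
plinth z70 [ 371.9 -462.1   70. ]
```

```bash
cat > fit.py <<'E'
from h import *
from scipy.optimize import least_squares
T=load("top0");S=load("scene0")
t=lambda x,y:np.array([310+(x+.5)/4-.5,130+(y+.5)/4-.5])
s=lambda x,y:np.array([95+(x+.5)/6-.5,150+(y+.5)/6-.5])
def axes(yaw):
    c,q=np.cos(yaw),np.sin(yaw);xh=np.array([c,q,0]);y=np.array([-q,c,0]);Z=np.array([0,0,1])
    a=np.radians(15);return np.c_[xh*np.cos(a)-Z*np.sin(a),y,xh*np.sin(a)+Z*np.cos(a)]
obs=[(T,t(97,198),(0,150,12)),(T,t(128,168),(45,150,12)),(T,t(397,487),(0,-150,12)),(T,t(443,447),(45,-150,12)),(S,s(525,318),(0,150,12)),(S,s(490,395),(45,150,12)),(S,s(120,75),(0,-150,12))]
f=lambda p:np.concatenate([proj(d,p[:3]+axes(p[3])@np.array(q,float))-u for d,u,q in obs])
if __name__=="__main__":
    r=least_squares(f,[510,-296,140,-.78],loss="soft_l1",x_scale=[10,10,10,.1]);print(r.x.round(3),r.fun.round(1).reshape(-1,2).tolist())
    np.save("lip.npy",r.x)
    # tip candidates: wedge plane points predicted (y=167)
    A=axes(r.x[3])
    for z in (60,80,100,120):print(z,[(proj(d,r.x[:3]+A@np.array([x,167,z]))).round(1).tolist() for d in (T,S) for x in (0,20)])
    import cv2
    def crop(n,x,y,w,h,k):
        c=cv2.convertScaleAbs(cv2.imread(f"pics/{n}.png")[y:y+h,x:x+w],alpha=2,beta=20);return cv2.resize(c,None,fx=k,fy=k,interpolation=cv2.INTER_CUBIC)
    cv2.imwrite("pics/ptr.png",np.hstack([crop("top0",318,135,40,50,10),crop("scene0",172,198,40,50,10)]))
E
python3 fit.py
```

```text
[ 505.186 -296.705  121.257   -0.785] [[-2.4, 0.2], [-0.4, -2.3], [3.4, 3.6], [1.0, 2.5], [2.6, 3.5], [0.8, 2.5], [-1.6, -0.6]]
60 [[332.9, 168.8], [337.4, 164.2], [185.0, 205.8], [181.5, 211.2]]
80 [[335.5, 166.0], [340.0, 161.4], [183.3, 204.5], [179.7, 210.0]]
100 [[338.1, 163.1], [342.7, 158.5], [181.5, 203.2], [177.9, 208.8]]
120 [[340.9, 160.2], [345.5, 155.5], [179.7, 201.8], [176.0, 207.5]]
```

View pics/ptr.png

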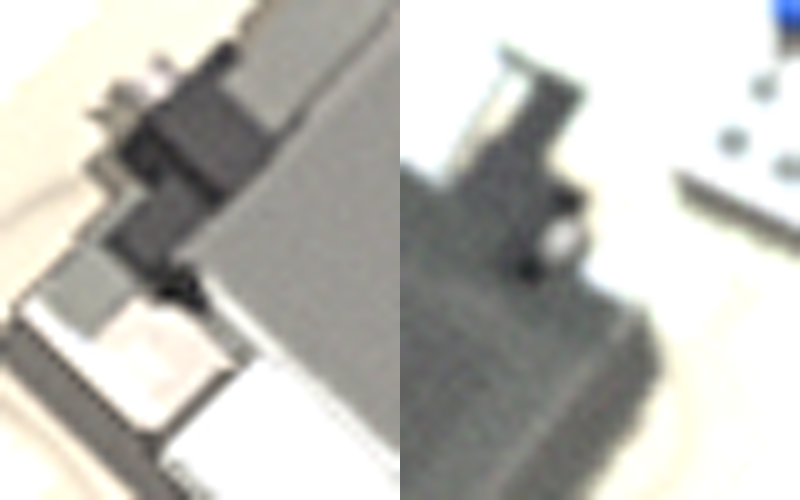

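Left half (top): the lip's +y front corner is at about (160,440) and the black wedge tip at about (205,305). Right half (scene): the thin wedge tip is at about (500,45). The -y end of the lip lies in the arm's shadow, so I'll leave its end position free and refit.

```bash
cat > fit2.py <<'E'
from fit import *
def g(p):
    o=[]
    for i,(d,u,q) in enumerate(obs):
        q=np.array(q,float)
        if q[1]<0: q[1]=p[4+[2,3,6].index(i)]
        o.append(proj(d,p[:3]+axes(p[3])@q)-u)
    return np.concatenate(o)
r=least_squares(g,[510,-296,140,-.78,-140,-140,-140],x_scale=[10,10,10,.1,10,10,10]);print(r.x.round(3),r.fun.round(1).reshape(-1,2).tolist())
np.save("lip.npy",r.x[:4])
A=axes(r.x[3]);X,e=tri(ray(T,338.5,165.4),ray(S,182,202.4))
print("tip",X.round(1),np.round(e,1),"in lip_edge",(A.T@(X-r.x[:3])).round(1));print(A.round(3).tolist())
E
python3 fit2.py
```

```text
[ 500.096 -300.197  131.301   -0.777 -128.717 -135.692 -132.753] [[-0.8, 1.6], [1.1, -1.1], [0.4, -0.4], [-0.1, 0.1], [1.1, 0.7], [-0.6, -0.2], [0.3, -0.4]]
tip [ 636.6 -196.9  213.3] [1.7 1.7] in lip_edge [  2.8 169.4  85.7]
[[0.689, 0.701, 0.185], [-0.677, 0.713, -0.181], [-0.259, 0.0, 0.966]]
```

Tip relative to the lip: (2.8, 169, 86) mm, against an expected y of 167, so the travel needed is about 86 mm. I'll start by moving the hand clear, to the space in front of the hood.

>>> servo_tool:
  rows:
    - [0,-1.0,2.5,-1.0,0,0,0]
    - [0,-1.0,2.5,-1.0,0,0,0]
    - [0,-1.0,2.5,-1.0,0,0,0]
    - [0,-1.0,2.5,-1.0,0,0,0]
    - [0,-1.0,2.5,-1.0,0,0,0]
    - [0,-1.0,2.5,-1.0,0,0,0]
    - [0,-1.0,2.5,-1.0,0,0,0]
    - [0,-1.0,2.5,-1.0,0,0,0]
    - [0,-1.0,2.5,-1.0,0,0,0]
    - [0,-1.0,2.5,-1.0,0,0,0]
    - [0,0,0,0,0,0,0]

```text
clock: 1.25
position: [237.6, -305.1, 344.0]
ee_rot: [-0.2, 0.98, -0.001, 0.002]
contact_force: [0.2, -0.6, 0.1]
gripper_width: 0.1
```

```bash
python3 -c "
from bench import *
s=read_state();print(s['clock'],s['joints'].round(3),s['position'].round(1),s['ee_rot'].round(4))"
```

```text
1.25 [-0.483 -0.108 -0.326 -0.    -1.348 -0.686] [ 237.6 -305.1  344. ] [-0.1995  0.9799 -0.0013  0.0017]
```

>>> servo_tool:
  rows:
    - [0,0,0,0,-4.9,-6.0,1.7]
    - [0,0,0,0,-4.9,-6.0,1.7]
    - [0,0,0,0,0,0,0]

```text
clock: 1.55
position: [237.3, -308.9, 341.6]
ee_rot: [-0.164, 0.977, 0.105, 0.086]
contact_force: [0.2, 0.2, -0.4]
gripper_width: 0.1
```

```bash
python3 -c "
from bench import *
s=read_state();print(s['clock'],s['joints'].round(3),s['position'].round(1),s['ee_rot'].round(4))"
```

```text
1.55 [-0.713 -0.024 -0.18  -0.269 -1.472 -0.49 ] [ 237.3 -308.9  341.6] [-0.1641  0.977   0.1052  0.0861]
```

```bash
cat > kin.py <<'E'
import numpy as np
from scipy.spatial.transform import Rotation as R
from scipy.optimize import least_squares
def fk(j,P):
    h,L1,L2,d,o1,o2=P
    e=lambda ax,a:R.from_euler(ax,a)
    A=e('z',j[0]); p=np.array([0,0,h])+A.apply([0,-o1,0])
    p=p+(A*e('y',j[1])).apply([0,0,L1]); A=A*e('y',j[1]-j[2]); p=p+A.apply([L2,0,0])
    A=A*e('x',j[3]); A=A*e('y',-j[4]); p=p+A.apply([d,-o2,0])
    # tool z = link x ; tool frame at j6=0: x=-y_link, y=-(z_link)...
    T=A*R.from_matrix(np.c_[[0,-1,0],[0,0,-1],[1,0,0]])*e('z',j[5]*SG)
    return p,T
SG=1
D=[([-.913374,.385346,.006976,-.000324,-1.193971,-.258555],[242.567,-575.577,241.512],[-.198056,.98019,.00076,-.000207]),
([-.483,-.108,-.326,0,-1.348,-.686],[237.6,-305.1,344.],[-.1995,.9799,-.0013,.0017]),
([-.713,-.024,-.18,-.269,-1.472,-.49],[237.3,-308.9,341.6],[-.1641,.977,.1052,.0861])]
def res(P): return np.concatenate([fk(j,P)[0]-p for j,p,_ in D])
r=least_squares(res,[150,562,423,270,100,60]);PAR=r.x
if __name__=="__main__":
    print(r.x.round(1),r.fun.round(1))
    for SG in (1,-1): print(SG,[np.round((R.from_quat(q).inv()*fk(j,PAR)[1]).magnitude(),3) for j,_,q in D])
E
python3 kin.py
```

```text
[-441.5  584.7  409.3 -293.8  246.5  -89. ] [ -0.2   4.    1.4 -13.9   9.9   1.1  12.3 -16.7  -2.6]
1 [np.float64(0.517), np.float64(1.372), np.float64(1.154)]
-1 [np.float64(0.001), np.float64(0.001), np.float64(0.538)]
```

```bash
sed -i "s/e('x',j\[3\])/e('x',-j[3])/; s/^SG=1/SG=-1/; s/for SG in (1,-1): print(SG,/print(/" kin.py; python3 kin.py
```

```text
[1.595e+02 5.652e+02 4.216e+02 2.861e+02 1.000e-01 1.597e+02] [-0.   0.  -0.1 -0.   0.   0.1  0.  -0.  -0. ]
[np.float64(0.0), np.float64(0.001), np.float64(0.001)]
```

```bash
cat > ik.py <<'E'
from kin import *
from fit import axes
lip=np.load("lip.npy");A=axes(lip[3])
lo=np.array([-3.14,-1.21,-1.07,-3.16,-2.99,-3.1])+.03;hi=np.array([3.14,2.06,1.41,2.05,-.16,3.1])-.03
def tool(roll,phi=15):  # tool z along lip x tilted; roll about z
    B=np.c_[A[:,2],-A[:,1],A[:,0]]   # x=lip z(up), y=-lip y, z=lip x
    return R.from_matrix(B)*R.from_euler('y',np.radians(15-phi))*R.from_euler('z',np.radians(roll))
def ik(p,T,q0):
    f=lambda q:np.r_[(fk(q,PAR)[0]-p)/100,(T.inv()*fk(q,PAR)[1]).as_rotvec()]
    r=least_squares(f,np.clip(q0,lo+1e-3,hi-1e-3),bounds=(lo,hi));return r.x,np.abs(r.fun).max()
def pt(x,y,z): return lip[:3]+A@np.array([x,y,z],float)
def pts(q):
    h,L1,L2,d,o1,o2=PAR;P=fk(q,PAR)
    w=fk(q,[h,L1,L2,0,o1,0])[0];w2=fk(q,[h,L1,L2,0,o1,o2])[0];return w,w2
if __name__=="__main__":
    rng=np.random.default_rng(0)
    for phi in (15,0):
     for roll in (90,0,-90,180):
      for y in (-60,0,60):
        best=set()
        for k in range(25):
            q,e=ik(pt(12,y,-40),tool(roll,phi),rng.uniform(lo,hi))
            if e<1e-3:
                q2,e2=ik(pt(12,y,75),tool(roll,phi),q);q3,e3=ik(pt(-90,y,75),tool(roll,phi),q2);q4,e4=ik(pt(-90,y,-40),tool(roll,phi),q)
                best.add((tuple(q.round(2)),round(max(e2,e3,e4),3)))
        for b in best: print(phi,roll,y,b,[v.round() for v in pts(b[0])])
E
python3 ik.py
```

```text
15 0 -60 ((np.float64(-1.06), np.float64(0.77), np.float64(-1.02), np.float64(-2.87), np.float64(-1.52), np.float64(-1.51)), np.float64(0.173)) [array([ 147., -263.,  154.]), array([ 261., -152.,  163.])]
15 -90 -60 ((np.float64(-1.06), np.float64(0.77), np.float64(-1.02), np.float64(-2.87), np.float64(-1.52), np.float64(0.06)), np.float64(0.173)) [array([ 147., -263.,  154.]), array([ 261., -152.,  163.])]
15 180 -60 ((np.float64(-1.06), np.float64(0.77), np.float64(-1.02), np.float64(-2.87), np.float64(-1.52), np.float64(1.63)), np.float64(0.173)) [array([ 147., -263.,  154.]), array([ 261., -152.,  163.])]
0 90 -60 ((np.float64(-1.06), np.float64(1.05), np.float64(-1.0), np.float64(-2.83), np.float64(-2.04), np.float64(-3.0)), np.float64(0.183)) [array([ 145., -258.,   67.]), array([ 256., -146.,   89.])]
0 0 -60 ((np.float64(-1.06), np.float64(1.05), np.float64(-1.0), np.float64(-2.83), np.float64(-2.04), np.float64(-1.42)), np.float64(0.143)) [array([ 145., -258.,   67.]), array([ 256., -146.,   89.])]
0 0 0 ((np.float64(-0.86), np.float64(1.02), np.float64(-1.04), np.float64(-3
[... 238 characters left out ...]
64(0.15)), np.float64(0.143)) [array([ 145., -258.,   67.]), array([ 256., -146.,   89.])]
0 -90 0 ((np.float64(-0.86), np.float64(1.02), np.float64(-1.04), np.float64(-3.05), np.float64(-2.06), np.float64(0.04)), np.float64(0.183)) [array([ 185., -215.,   83.]), array([ 297., -101.,   90.])]
0 180 -60 ((np.float64(-1.06), np.float64(1.05), np.float64(-1.0), np.float64(-2.83), np.float64(-2.04), np.float64(1.72)), np.float64(0.143)) [array([ 145., -258.,   67.]), array([ 256., -146.,   89.])]
0 180 0 ((np.float64(-0.86), np.float64(1.02), np.float64(-1.04), np.float64(-3.05), np.float64(-2.06), np.float64(1.61)), np.float64(0.183)) [array([ 185., -215.,   83.]), array([ 297., -101.,   90.])]
```

```bash
cat > scan.py <<'E'
from ik import *
def zdir(yaw,phi):
    a=lip[3]+np.radians(yaw);f=np.radians(phi);return np.array([np.cos(a)*np.cos(f),np.sin(a)*np.cos(f),-np.sin(f)])
def ik5(p,z,q0):
    def f(q):
        P,T=fk(q,PAR);return np.r_[(P-p)/100,T.apply([0,0,1])-z,(q[5]-q0[5])*1e-4]
    r=least_squares(f,np.clip(q0,lo+1e-3,hi-1e-3),bounds=(lo,hi));return r.x,np.abs(r.fun[:6]).max()
if __name__=="__main__":
    rng=np.random.default_rng(0);out=[]
    for yaw in (-50,-35,-20,0,20,35,50):
     for phi in (25,10,0):
      for y in (-80,0,80):
        z=zdir(yaw,phi);seen=set()
        for k in range(8):
            q0=rng.uniform(lo,hi);q0[5]=0
            q,e=ik5(pt(12,y,-40),z,q0)
            if e>1e-3 or tuple(q.round(1)) in seen: continue
            seen.add(tuple(q.round(1)))
            C=[q];E=[]
            for c in ((12,y,80),(-50,y,80),(-50,y,-40)):
                qq,ee=ik5(pt(*c),z,C[0]);C.append(qq);E.append(ee)
            C=np.array(C);m=np.minimum(C-lo,hi-C)[:,:5].min()
            if max(E)<1e-3: out.append((m,yaw,phi,y,q.round(2),pts(q)))
    out.sort(key=lambda o:-o[0])
    for o in out[:14]: print(round(o[0],2),*o[1:4],o[4].tolist(),[v.round().tolist() for v in o[5]])
E
python3 scan.py
```

```text
0.56 50 25 -80 [-1.11, 0.55, -0.36, -1.56, -1.01, 0.0] [[243.0, -496.0, 308.0], [187.0, -383.0, 210.0]]
0.53 50 0 -80 [-1.26, 0.83, -0.39, -1.78, -1.5, 0.0] [[174.0, -535.0, 143.0], [160.0, -385.0, 90.0]]
0.53 50 10 -80 [-1.22, 0.71, -0.39, -1.72, -1.3, 0.0] [[191.0, -526.0, 210.0], [164.0, -385.0, 139.0]]
0.5 50 25 0 [-0.98, 0.54, -0.41, -1.7, -0.93, 0.0] [[298.0, -444.0, 303.0], [243.0, -326.0, 210.0]]
0.47 50 25 80 [-0.84, 0.54, -0.44, -1.85, -0.86, 0.0] [[351.0, -392.0, 297.0], [299.0, -269.0, 210.0]]
0.45 50 0 0 [-1.12, 0.84, -0.46, -1.91, -1.48, -0.0] [[231.0, -482.0, 130.0], [216.0, -328.0, 90.0]]
0.45 50 10 0 [-1.09, 0.71, -0.46, -1.86, -1.26, -0.0] [[245.0, -474.0, 199.0], [221.0, -328.0, 139.0]]
0.41 35 25 -80 [-1.15, 0.52, -0.51, -1.85, -0.9, -0.0] [[204.0, -453.0, 290.0], [189.0, -315.0, 210.0]]
0.4 50 10 80 [-0.95, 0.72, -0.5, -2.01, -1.23, 0.0] [[300.0, -421.0, 189.0], [277.0, -271.0, 139.0]]
0.4 50 0 80 [-0.98, 0.85, -0.5, -2.06, -1.47, 0.0] [[287.0, -428.0, 120.0], [272.0, -271.0, 90.0]]
0.35 35 0 -80 [-1.29, 0.86, -0.57, -2.02, -1.51, -0.0] [[137.0, -467.0, 109.0], [163.0, -311.0, 90.0]]
0.35 35 10 -80 [-1.26, 0.72, -0.57, -1.99, -1.28, -0.0] [[148.0, -465.0, 179.0], [167.0, -311.0, 139.0]]
0.34 35 25 0 [-1.01, 0.52, -0.57, -2.03, -0.86, -0.0] [[252.0, -403.0, 277.0], [245.0, -258.0, 210.0]]
0.3 35 25 80 [-0.86, 0.53, -0.61, -2.23, -0.83, 0.0] [[301.0, -352.0, 263.0], [301.0, -201.0, 210.0]]
```

```bash
cat > plan.py <<'E'
from scan import *
import sys
def Tt(yaw,phi):
    z=zdir(yaw,phi);y=np.cross(z,[0,0,1]);y/=np.linalg.norm(y);x=np.cross(y,z)  # x up
    if x[2]<0:x,y=-x,-y
    return R.from_matrix(np.c_[x,y,z])
def rows(qs):
    out=[]
    p,T=fk(qs[0],PAR)
    for q in qs[1:]:
        P,U=fk(q,PAR);d=np.r_[T.inv().apply(P-p)/10,np.degrees((T.inv()*U).as_rotvec())].round(2);out.append(d)
        p=p+T.apply(d[:3]*10);T=T*R.from_rotvec(np.radians(d[3:]))
    return np.array(out)
def show(qs):
    for q in qs:
        P,U=fk(q,PAR);tip=P+U.apply([0,0,15]);print("tcp",P.round(),"tip z",round(tip[2]),"lip",(A.T@(P-lip[:3])).round(),"w",[v.round().tolist() for v in pts(q)])
if __name__=="__main__":
    from bench import read_state
    q0=read_state()["joints"]
    T=Tt(35,15);g=np.array([-1.03,.6,-.57,-2.03,-1.0,0])
    best=None
    for j6 in np.linspace(-3,3,9):
        g[5]=j6;q,e=ik(pt(-70,0,-40),T,g)
        if e<1e-3: print(q.round(3),e)
        if e<1e-3 and (best is None or abs(q[5]-q0[5])<abs(best[5]-q0[5])): best=q
    np.save("qpre.npy",best);n=36
    qs=[q0+(best-q0)*k/n for k in range(n+1)]
    show(qs[::3]);r=rows(qs);print(np.abs(r).max(0))
    for x in r: print([0]+x.tolist(),end=",\n")
E
python3 plan.py
```

```text
[-1.17   0.611 -0.809 -2.098 -1.23  -1.705] 1.272419669628988e-15
[-1.17   0.611 -0.809 -2.098 -1.23  -1.705] 2.8908873905830745e-10
[-1.17   0.611 -0.809 -2.098 -1.23  -1.705] 2.47209186454711e-11
[-1.17   0.611 -0.809 -2.098 -1.23  -1.705] 1.1368683772161603e-15
[-1.17   0.611 -0.809 -2.098 -1.23  -1.705] 6.41292574599106e-14
[-1.17   0.611 -0.809 -2.098 -1.23  -1.705] 2.2737367544323206e-15
tcp [ 237. -309.  341.] tip z 327 lip [-230. -191.  156.] w [[305.0, -264.0, 659.0], [199.0, -376.0, 617.0]]
tcp [ 252. -276.  293.] tip z 280 lip [-229. -157.  106.] w [[309.0, -289.0, 615.0], [198.0, -384.0, 552.0]]
tcp [ 268. -242.  254.] tip z 242 lip [-231. -122.   65.] w [[310.0, -312.0, 572.0], [192.0, -385.0, 491.0]]
tcp [ 285. -210.  225.] tip z 214 lip [-233.  -86.   34.] w [[305.0, -332.0, 528.0], [185.0, -378.0, 433.0]]
tcp [ 305. -182.  203.] tip z 194 lip [-233.  -52.   12.] w [[297.0, -349.0, 485.0], [176.0, -364.0, 382.0]]
tcp [ 328. -160.  188.] tip z 181 lip [-229.  -21.   -2.] w [[286.0, -363.0, 442.0], [168.0, -346.0, 336.0]]
tcp [ 351. -146.  179.] tip z 172 lip [-219.    6
[... 1598 characters left out ...]
 4.73],
[0, -0.41, 0.23, 0.7, -2.55, -1.38, 4.75],
[0, -0.45, 0.24, 0.64, -2.57, -1.38, 4.77],
[0, -0.5, 0.28, 0.6, -2.58, -1.37, 4.79],
[0, -0.53, 0.32, 0.54, -2.6, -1.37, 4.8],
[0, -0.58, 0.35, 0.51, -2.63, -1.35, 4.81],
[0, -0.62, 0.41, 0.46, -2.65, -1.34, 4.82],
[0, -0.65, 0.45, 0.43, -2.67, -1.33, 4.83],
[0, -0.68, 0.51, 0.4, -2.71, -1.32, 4.82],
[0, -0.72, 0.57, 0.36, -2.73, -1.3, 4.82],
[0, -0.74, 0.63, 0.34, -2.77, -1.28, 4.82],
[0, -0.76, 0.7, 0.31, -2.81, -1.26, 4.81],
[0, -0.78, 0.77, 0.29, -2.84, -1.23, 4.8],
[0, -0.78, 0.84, 0.28, -2.88, -1.21, 4.8],
[0, -0.8, 0.91, 0.25, -2.93, -1.18, 4.77],
[0, -0.79, 0.99, 0.25, -2.97, -1.15, 4.76],
[0, -0.79, 1.07, 0.23, -3.01, -1.12, 4.74],
```

>>> servo_tool:
  rows:
    - [0,-0.43,0.52,1.97,-2.6,-1.9,3.5]
    - [0,-0.37,0.51,1.91,-2.6,-1.8,3.6]
    - [0,-0.32,0.49,1.86,-2.6,-1.8,3.7]
    - [0,-0.26,0.46,1.79,-2.6,-1.7,3.8]
    - [0,-0.21,0.44,1.73,-2.6,-1.7,3.9]
    - [0,-0.19,0.42,1.67,-2.6,-1.7,4.0]
    - [0,-0.15,0.38,1.6,-2.6,-1.6,4.1]
    - [0,-0.13,0.35,1.53,-2.6,-1.6,4.1]
    - [0,-0.13,0.33,1.46,-2.6,-1.6,4.2]
    - [0,-0.11,0.29,1.39,-2.5,-1.5,4.3]
    - [0,-0.12,0.27,1.32,-2.5,-1.5,4.3]
    - [0,-0.13,0.25,1.26,-2.5,-1.5,4.4]

```text
clock: 2.75
position: [304.8, -178.4, 202.8]
ee_rot: [0.239, 0.869, 0.408, 0.144]
contact_force: [-0.4, -0.5, 0.0]
gripper_width: 0.2
```

>>> servo_tool:
  rows:
    - [0,-0.14,0.23,1.18,-2.5,-1.5,4.5]
    - [0,-0.16,0.2,1.12,-2.5,-1.5,4.5]
    - [0,-0.18,0.2,1.05,-2.5,-1.4,4.5]
    - [0,-0.22,0.18,0.99,-2.5,-1.4,4.6]
    - [0,-0.25,0.19,0.93,-2.5,-1.4,4.6]
    - [0,-0.28,0.18,0.86,-2.5,-1.4,4.7]
    - [0,-0.33,0.2,0.81,-2.5,-1.4,4.7]
    - [0,-0.37,0.2,0.74,-2.6,-1.4,4.7]
    - [0,-0.41,0.23,0.7,-2.6,-1.4,4.7]
    - [0,-0.45,0.24,0.64,-2.6,-1.4,4.8]
    - [0,-0.5,0.28,0.6,-2.6,-1.4,4.8]
    - [0,-0.53,0.32,0.54,-2.6,-1.4,4.8]

```text
clock: 3.95
position: [398.1, -143.0, 164.8]
ee_rot: [0.622, 0.496, 0.596, 0.114]
contact_force: [-0.1, 0.0, -1.2]
gripper_width: 0.5
```

```bash
python3 - <<'E'
from plan import *
from bench import read_state
s=read_state();q=s["joints"];b=np.load("qpre.npy");print(s["clock"],q.round(3),s["position"].round(1),fk(q,PAR)[0].round(1))
n=12;qs=[q+(b-q)*k/n for k in range(n+1)];show(qs[::4])
for x in rows(qs): print([0]+x.tolist(),end=",\n")
E
```

```text
3.95 [-1.013  0.397 -0.604 -1.484 -1.307 -1.301] [ 398.1 -143.   164.8] [ 397.6 -143.4  164.3]
tcp [ 398. -143.  164.] tip z 160 lip [-185.   40.  -15.] w [[236.0, -378.0, 326.0], [153.0, -272.0, 240.0]]
tcp [ 424. -165.  154.] tip z 151 lip [-149.   43.  -17.] w [[209.0, -377.0, 281.0], [155.0, -242.0, 215.0]]
tcp [ 441. -201.  137.] tip z 134 lip [-109.   29.  -23.] w [[180.0, -370.0, 240.0], [162.0, -217.0, 197.0]]
tcp [ 445. -246.  111.] tip z 107 lip [-70.  -0. -40.] w [[151.0, -357.0, 206.0], [172.0, -200.0, 185.0]]
[0, -0.59, 0.38, 0.51, -2.66, -1.34, 4.83],
[0, -0.62, 0.43, 0.46, -2.68, -1.33, 4.83],
[0, -0.66, 0.49, 0.43, -2.71, -1.32, 4.83],
[0, -0.69, 0.54, 0.4, -2.74, -1.3, 4.83],
[0, -0.72, 0.6, 0.37, -2.77, -1.29, 4.84],
[0, -0.75, 0.67, 0.34, -2.8, -1.27, 4.82],
[0, -0.76, 0.73, 0.31, -2.85, -1.24, 4.82],
[0, -0.78, 0.81, 0.3, -2.88, -1.22, 4.81],
[0, -0.79, 0.88, 0.28, -2.92, -1.19, 4.8],
[0, -0.79, 0.95, 0.26, -2.96, -1.16, 4.78],
[0, -0.79, 1.03, 0.25, -3.01, -1.12, 4.76],
[0, -0.79, 1.11, 0.24, -3.05, -1.09, 4.75],
```

>>> servo_tool:
  rows:
    - [0,-0.59,0.38,0.51,-2.7,-1.3,4.8]
    - [0,-0.62,0.43,0.46,-2.7,-1.3,4.8]
    - [0,-0.66,0.49,0.43,-2.7,-1.3,4.8]
    - [0,-0.69,0.54,0.4,-2.7,-1.3,4.8]
    - [0,-0.72,0.6,0.37,-2.8,-1.3,4.8]
    - [0,-0.75,0.67,0.34,-2.8,-1.3,4.8]
    - [0,-0.76,0.73,0.31,-2.8,-1.2,4.8]
    - [0,-0.78,0.81,0.3,-2.9,-1.2,4.8]
    - [0,-0.79,0.88,0.28,-2.9,-1.2,4.8]
    - [0,-0.79,0.95,0.26,-3.0,-1.2,4.8]
    - [0,-0.79,1.03,0.25,-3.0,-1.1,4.8]
    - [0,0,0,0,0,0,0]

```text
clock: 5.15
position: [446.1, -233.3, 119.3]
ee_rot: [0.787, -0.015, 0.615, 0.055]
contact_force: [0.3, -0.1, -0.7]
gripper_width: -0.0
```

```bash
python3 - <<'E'
from plan import *
from bench import *
import cv2
s=read_state();q=s["joints"];print(s["clock"],q.round(3),s["position"].round(1),(A.T@(s["position"]-lip[:3])).round(1))
T=R.from_quat(s["ee_rot"]);print("axes in lip",(A.T@T.as_matrix()).round(3).tolist(),"to goal",np.degrees((T.inv()*Tt(35,15)).as_rotvec()).round(1))
d=get_image("wrist");np.savez("wrist1.npz",**d);cv2.imwrite("pics/w1.png",cv2.convertScaleAbs(d["image"][:,:,::-1],alpha=1.5,beta=10))
# predicted pixels of lip front-lower edge points and tip
for X in ([0,-150,0],[0,0,0],[0,150,0],[0,150,12],[2.8,169,86]): print(X,proj(d,lip[:3]+A@np.array(X,float)).round(1))
E
sed -i 's/^from scipy.optimize import brentq/from scipy.optimize import brentq/' h.py
```

```text
5.15 [-1.156  0.595 -0.791 -2.045 -1.241 -1.67 ] [ 446.1 -233.3  119.3] [-79.4   9.8 -33.7]
axes in lip [[-0.112, 0.593, 0.797], [0.203, -0.772, 0.603], [0.973, 0.229, -0.034]] to goal [-3.2 -1.3  4.9]Traceback (most recent call last):
  File "<stdin>", line 8, in <module>
NameError: name 'proj' is not defined
```

View pics/w1.png

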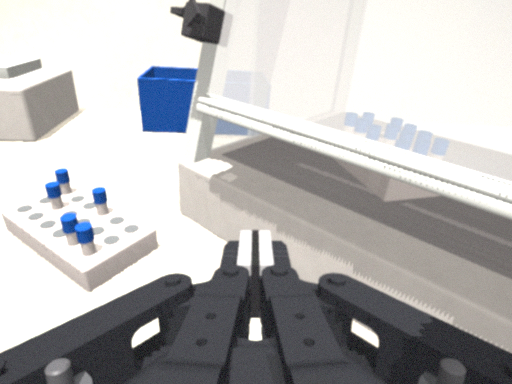

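The wrist view shows the lip's +y end at (198,104), the front face running down to the right past (512,200), and the pointer clamp at (203,20) above it. I'll zoom in and compare with the predicted pixels.

```bash
python3 - <<'E'
from fit import *
import cv2
d=load("wrist1");lip=np.load("lip.npy");A=axes(lip[3])
for X in ([0,-150,0],[0,0,0],[0,150,0],[0,150,12],[2.8,169,86]): print(X,proj(d,lip[:3]+A@np.array(X,float)).round(1))
c=d["image"][0:130,165:295,::-1];cv2.imwrite("pics/w1c.png",cv2.resize(c,None,fx=4.6,fy=4.6,interpolation=cv2.INTER_CUBIC))
E
```

```text
[0, -150, 0] [731.9 319.5]
[0, 0, 0] [360.1 182.5]
[0, 150, 0] [191.1 121.6]
[0, 150, 12] [193.6 107.2]
[2.8, 169, 86] [197.   10.4]
```

View pics/w1c.png

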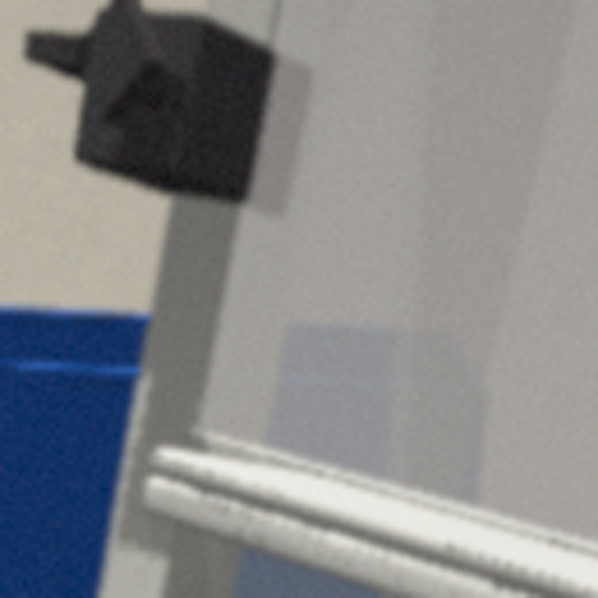

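```bash
python3 - <<'E'
from fit import *
T=load("top0");S=load("scene0");W=load("wrist1");lip=np.load("lip.npy");A=axes(lip[3])
X,e=tri(ray(T,334.1,179.3),ray(W,198.6,98.8));print("lip +y front top",X.round(1),np.round(e,1),"scene px",proj(S,X).round(1),proj(T,X-12*A[:,2]),"lip frame",(A.T@(X-lip[:3])).round(1))
X2,e=tri(ray(T,342.5,171),ray(W,165+200/4.6,435/4.6));print("lip +y rear top",X2.round(1),np.round(e,1),"scene",proj(S,X2).round(1))
for w in ((150,65),(165,75),(190,110),(100,110),(135,150)):
    Y,e=tri(ray(T,338.5,165.4),ray(W,165+w[0]/4.6,w[1]/4.6));print("tip?",w,Y.round(1),np.round(e,1),"scene",proj(S,Y).round(1),"rel lip corner low",(A.T@(Y-X)).round(1)+[0,0,12])
im=load("wrist1")["image"][0:50,165:235,::-1].astype(float);g=(255*np.clip((im-10)/70,0,1)**.6).astype(np.uint8)
import cv2;cv2.imwrite("pics/w1d.png",cv2.resize(g,None,fx=10,fy=10,interpolation=cv2.INTER_CUBIC));print(im.min(),np.percentile(im,20))
E
```

```text
lip +y front top [ 610.6 -198.4  149. ] [1. 1.] scene px [182.2 203.5] [332.9747808  180.76436385] lip frame [  2.6 150.1  19. ]
lip +y rear top [ 632.7 -213.9  149.7] [7.4 7.4] scene [178.4 210.6]
tip? (150, 65) [ 636.7 -198.3  211.1] [0.7 0.7] scene [181.1 202.8] rel lip corner low [ 1.9 18.4 76.8]
tip? (165, 75) [ 637.2 -199.8  209.5] [0.4 0.4] scene [180.7 203.2] rel lip corner low [ 3.6 17.7 75.6]
tip? (190, 110) [ 638.5 -202.5  203.8] [2.1 2.1] scene [180.1 204.6] rel lip corner low [ 7.8 16.7 70.8]
tip? (100, 110) [ 637.4 -194.4  204.5] [5.8 5.8] scene [182.6 203.6] rel lip corner low [ 1.4 21.6 69.8]
tip? (135, 150) [ 639.2 -198.   197.8] [3.5 3.5] scene [181.8 205.3] rel lip corner low [ 6.8 20.3 64.3]
17.0 38.0
```

View pics/w1d.png

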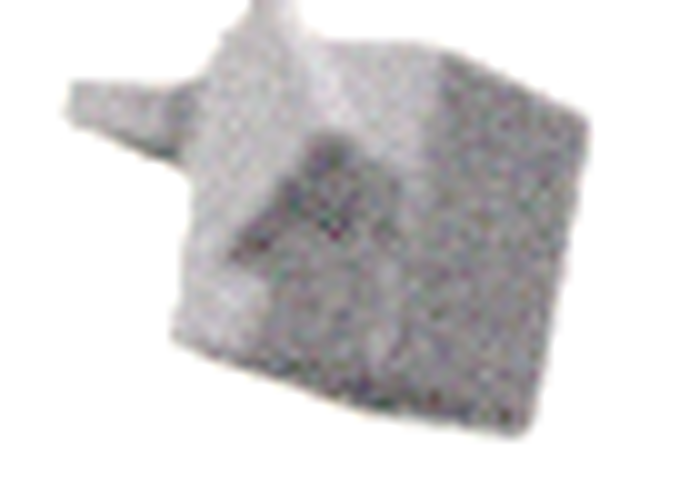

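The gamma crop shows the clamp body at (170..590, 40..435) and the wedge's dark underside with its apex at (330,135), but the top of the pointer is cut off. The lip corner now agrees across three views (top edge z about 149, so the underside is about 137). Travel looks like 70–77 mm, so I'll push part of the way and then look again.

```bash
python3 - <<'E'
from plan import *
from bench import read_state
l=lip.copy();l[:3]+=A@np.array([2.6,0,7.]);np.save("lip2.npy",l)
s=read_state();p=s["position"];T=R.from_quat(s["ee_rot"]);U=Tt(35,15)
P=lambda x,y,z:l[:3]+A@np.array([x,y,z],float)
q=s["joints"]
print("lip z in tool",U.inv().apply(A[:,2]).round(3),"lip x",U.inv().apply(A[:,0]).round(3),"tool z in lip",(A.T@U.apply([0,0,1])).round(3))
for c in ((-80,10,-38),(14,40,-35),(14,40,60),(14,40,80),(-60,0,62),(-60,0,80)):
    q,e=ik(P(*c),U,q);print(c,q.round(2),round(e,4),"from now tool cm",(U.inv().apply(P(*c)-p)/10).round(2))
E
```

```text
lip z in tool [ 0.988  0.148 -0.045] lip x [-0.045  0.554  0.831] tool z in lip [ 0.831  0.554 -0.045]
(-80, 10, -38) [-1.15  0.57 -0.82 -2.11 -1.22 -1.72] 0.0 from now tool cm [0.21 0.14 0.16]
(14, 40, -35) [-1.    0.64 -0.64 -2.22 -1.12 -1.81] 0.0 from now tool cm [0.53 2.94 9.62]
(14, 40, 60) [-0.94  0.39 -0.51 -2.09 -0.89 -2.16] 0.0 from now tool cm [9.91 4.35 9.19]
(14, 40, 80) [-0.92  0.35 -0.48 -2.05 -0.84 -2.24] 0.0 from now tool cm [11.89  4.64  9.1 ]
(-60, 0, 62) [-1.05  0.26 -0.62 -1.96 -0.94 -2.23] 0.0 from now tool cm [9.85 3.55 0.82]
(-60, 0, 80) [-1.03  0.21 -0.59 -1.93 -0.9  -2.31] 0.0 from now tool cm [11.63  3.82  0.74]
```

>>> servo_tool:
  rows:
    - [0,0,0,0,-3.2,-1.3,4.9]
    - [0,0.06,0.37,1.2,0,0,0]
    - [0,0.06,0.37,1.2,0,0,0]
    - [0,0.06,0.37,1.2,0,0,0]
    - [0,0.06,0.37,1.2,0,0,0]
    - [0,0.06,0.37,1.2,0,0,0]
    - [0,0.06,0.37,1.2,0,0,0]
    - [0,0.06,0.37,1.2,0,0,0]
    - [0,0.06,0.37,1.2,0,0,0]
    - [0,0,0,0,0,0,0]
    - [0,0,0,0,0,0,0]

```text
clock: 6.3
position: [534.3, -279.2, 100.4]
ee_rot: [0.79, -0.066, 0.608, 0.052]
contact_force: [-0.5, -0.4, 0.4]
gripper_width: 0.1
```

```bash
cat > st.py <<'E'
from plan import *
from bench import read_state
l=np.load("lip2.npy");s=read_state();T=R.from_quat(s["ee_rot"])
print(s["clock"],s["joints"].round(2),"tcp in start-lip",(A.T@(s["position"]-l[:3])).round(1),"f lip",(A.T@s["contact_force"]).round(1),"ori err",np.degrees((T.inv()*Tt(35,15)).as_rotvec()).round(1))
E
python3 st.py; python3 - <<'E'
from bench import *
import cv2,numpy as np
d=get_image("wrist");np.savez("wrist2.npz",**d);cv2.imwrite("pics/w2.png",cv2.convertScaleAbs(d["image"][:,:,::-1],alpha=1.4,beta=10))
E
```

```text
6.3 [-1.01  0.64 -0.64 -2.22 -1.12 -1.81] tcp in start-lip [ 14.7  38.9 -34.3] f lip [-0.2 -0.7  0.4] ori err [ 0.1 -0.2  0.1]
```

View pics/w2.png

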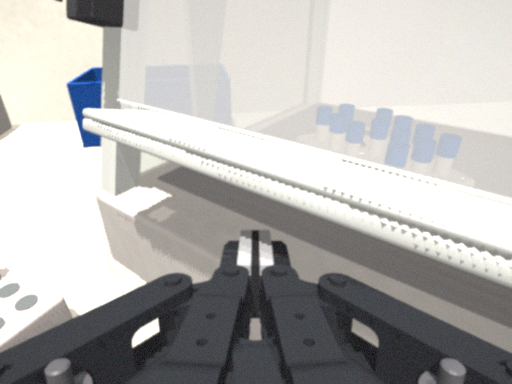

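The fingers are under the lip: tips at (255,232), the lip's lower edge at about (255,190), and nothing touched. I'll raise along the slide gently to make contact.

>>> servo_tool:
  rows:
    - [0,0.3,0.05,-0.01,0,0,0]
    - [0,0.3,0.05,-0.01,0,0,0]
    - [0,0.2,0.03,-0.01,0,0,0]
    - [0,0.2,0.03,-0.01,0,0,0]
    - [0,0.2,0.03,-0.01,0,0,0]
    - [0,0.2,0.03,-0.01,0,0,0]
    - [0,0.2,0.03,-0.01,0,0,0]
    - [0,0.2,0.03,-0.01,0,0,0]
    - [0,0.2,0.03,-0.01,0,0,0]

```text
clock: 7.25
position: [537.7, -282.9, 119.8]
ee_rot: [0.79, -0.066, 0.607, 0.052]
contact_force: [-1.6, 1.5, -2.4]
gripper_width: -0.0
```

```bash
python3 st.py
```

```text
7.25 [-1.    0.58 -0.62 -2.2  -1.07 -1.88] tcp in start-lip [ 14.6  38.7 -14.3] f lip [-1.5 -0.  -2.9] ori err [ 0.1 -0.1  0. ]
```

Contact at 2.9 N, right where expected. Now I push 48 mm.

>>> servo_tool:
  rows:
    - [0,0.3,0.05,-0.01,0,0,0]
    - [0,0.4,0.06,-0.02,0,0,0]
    - [0,0.4,0.06,-0.02,0,0,0]
    - [0,0.4,0.06,-0.02,0,0,0]
    - [0,0.4,0.06,-0.02,0,0,0]
    - [0,0.4,0.06,-0.02,0,0,0]
    - [0,0.4,0.06,-0.02,0,0,0]
    - [0,0.4,0.06,-0.02,0,0,0]
    - [0,0.4,0.06,-0.02,0,0,0]
    - [0,0.4,0.06,-0.02,0,0,0]
    - [0,0.4,0.06,-0.02,0,0,0]
    - [0,0.4,0.06,-0.02,0,0,0]

```text
clock: 8.45
position: [546.5, -292.0, 166.6]
ee_rot: [0.79, -0.066, 0.608, 0.052]
contact_force: [-1.4, 0.9, -2.3]
gripper_width: -0.2
```

```bash
python3 st.py; python3 - <<'E'
from bench import *
import cv2,numpy as np
P=[]
for n in("wrist","top","scene"):
    d=get_image(n);np.savez(n+"3.npz",**d);P.append(d["image"][:,:,::-1].astype(float))
g=lambda im,k:cv2.resize((255*np.clip((im-8)/150,0,1)**.6).astype(np.uint8),None,fx=k,fy=k,interpolation=cv2.INTER_CUBIC)
a=g(P[0][0:180,0:240],2.5);b=np.vstack([g(P[1][140:185,318:358],5),g(P[2][193:228,165:205],5)])  # 600x450, 200x400
b=cv2.copyMakeBorder(b,0,50,0,0,cv2.BORDER_CONSTANT);cv2.imwrite("pics/c3.png",np.hstack([a,b]));print(a.shape,b.shape)
E
```

```text
8.45 [-0.97  0.45 -0.56 -2.13 -0.96 -2.05] tcp in start-lip [14.7 38.4 34.2] f lip [-1.  -0.3 -2.7] ori err [ 0.1 -0.2  0.1]
(450, 600, 3) (450, 200, 3)
```

View pics/c3.png

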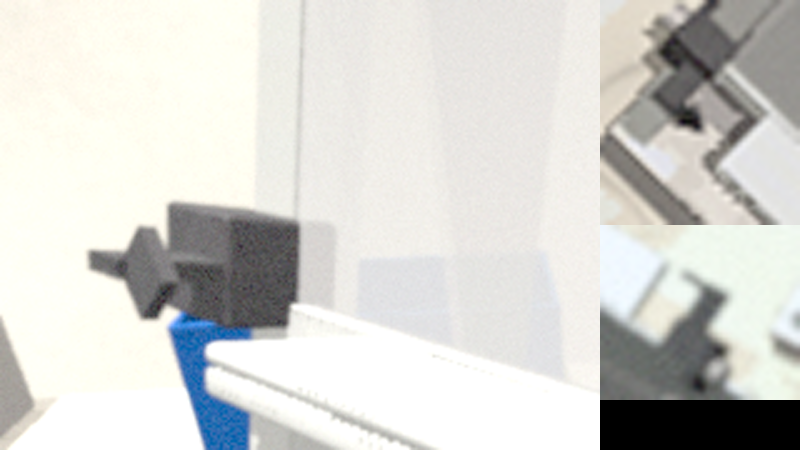

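The wrist part (left) shows the wedge as a diamond with its right corner, the tip, at (178,270). The lip's front +y corner is at top (208,345) and bottom about (210,398). In the top crop the tip is at (700,128) and the lip corner at (706,158). In the scene crop they are at (683,275) and (665,265). Triangulating across all three views:

```bash
cat > t3.py <<'E'
from plan import *
from h import *
def triN(rs):
    M=[np.eye(3)-np.outer(w,w) for _,w in rs];X=np.linalg.solve(sum(M),sum(m@r[0] for m,r in zip(M,rs)));return X,[round(float(np.linalg.norm(m@(X-r[0]))),1) for m,r in zip(M,rs)]
E
python3 - <<'E'
from t3 import *
W,T,S=load("wrist3"),load("top3"),load("scene3");l=np.load("lip2.npy")
L=lambda X:(A.T@(X-l[:3])).round(1)
a=[ray(W,71,107.8),ray(T,338.1,165.2),ray(S,181.4,202.8)];b=[ray(W,83,137.8),ray(T,338.9,171.3),ray(S,178,200.8)];c=[ray(W,84,158.8)]
for n,x in (("tip",a),("liptop",b)):
    for i in ([0,1],[0,2],[0,1,2]): X,e=triN([x[k] for k in i]);print(n,i,L(X),e)
# wrist only, intersect rays with known lip-frame y planes (167 tip,150 lip)
def yplane(r,y): o=A.T@(r[0]-l[:3]);w=A.T@r[1];return (o+w*(y-o[1])/w[1]).round(1)
def xplane(r,x): o=A.T@(r[0]-l[:3]);w=A.T@r[1];return (o+w*(x-o[0])/w[0]).round(1)
print("x=0 plane: tip",xplane(a[0],0),"liptop",xplane(b[0],0),"lipbottom",xplane(c[0],0))
E
```

```text
tip [0, 1] [  2.3 168.6  79.1] [1.4, 1.4]
tip [0, 2] [  2.7 169.6  79.4] [1.4, 1.4]
tip [0, 1, 2] [  2.1 169.2  78.9] [1.9, 1.1, 1.0]
liptop [0, 1] [  0.6 155.5  63.8] [2.7, 2.7]
liptop [0, 2] [  1.4 152.5  65.6] [0.2, 0.2]
liptop [0, 1, 2] [  0.4 154.1  64.6] [2.0, 3.7, 1.9]
x=0 plane: tip [  0.  161.7  80.6] liptop [  0.  149.6  66.3] lipbottom [  0.  148.6  54.6]
```

Remaining travel is about 26 mm, and the measured lip thickness of 11.7 mm matches the given 12. I'll push 22 mm and re-measure.

>>> servo_tool:
  rows:
    - [0,0.4,0.06,-0.02,0,0,0]
    - [0,0.4,0.06,-0.02,0,0,0]
    - [0,0.4,0.06,-0.02,0,0,0]
    - [0,0.4,0.06,-0.02,0,0,0]
    - [0,0.3,0.04,-0.01,0,0,0]
    - [0,0.3,0.04,-0.01,0,0,0]
    - [0,0,0,0,0,0,0]
    - [0,0,0,0,0,0,0]

```text
clock: 9.4
position: [550.9, -295.9, 188.5]
ee_rot: [0.789, -0.066, 0.608, 0.052]
contact_force: [0.3, 0.2, 0.3]
gripper_width: 0.0
```

```bash
python3 st.py; python3 - <<'E'
from bench import *
import cv2,numpy as np
d=get_image("wrist");np.savez("wrist4.npz",**d);P=d["image"][:,:,::-1].astype(float)
for n in("top","scene"): np.savez(n+"4.npz",**get_image(n))
cv2.imwrite("pics/c4.png",cv2.resize((255*np.clip((P[70:190,20:180]-8)/150,0,1)**.6).astype(np.uint8),None,fx=5,fy=5,interpolation=cv2.INTER_CUBIC))
E
```

```text
9.4 [-0.95  0.4  -0.52 -2.1  -0.9  -2.14] tcp in start-lip [14.6 38.7 56.9] f lip [-0.1  0.4  0.3] ori err [ 0.1 -0.3  0.1]
```

View pics/c4.png

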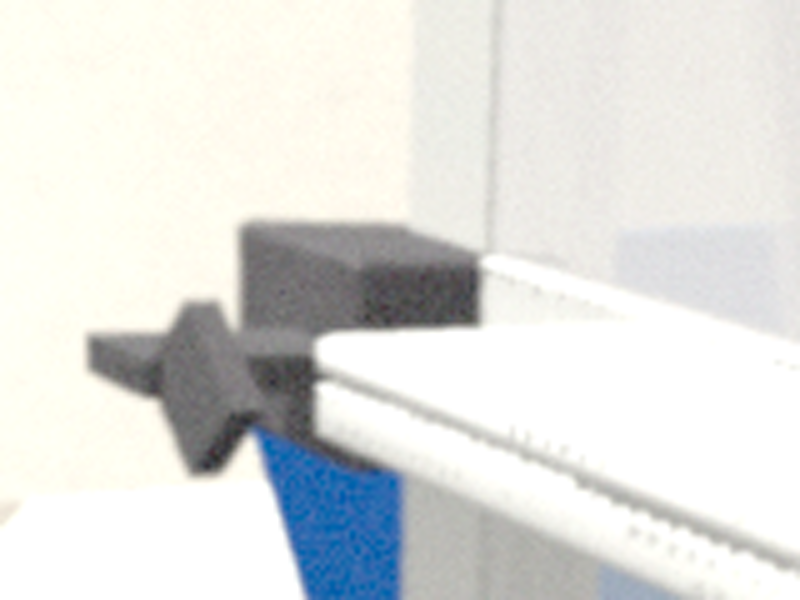

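The wedge tip (right corner) is at about (248,408) in the crop. The lip's front end has its top corner at (317,342) and bottom corner at (317,430).

```bash
python3 - <<'E'
from t3 import *
W=load("wrist4");l=np.load("lip2.npy")
def xp(r,x): o=A.T@(r[0]-l[:3]);w=A.T@r[1];return (o+w*(x-o[0])/w[0]).round(1)
f=lambda x,y:ray(W,20+(x+.5)/5-.5,70+(y+.5)/5-.5)
print("cam in lip",(A.T@(W["extrinsics"][:3,3]-l[:3])).round())
for n,p in (("tip front",(238,412)),("tip mid",(248,408)),("tip rear",(260,404)),("plate top",(203,303)),("plate bot",(205,472)),("lip top",(317,342)),("lip bot",(317,430))):
    print(n,xp(f(*p),0),xp(f(*p),5))
# tip two-view wrist3/wrist4 + predicted pixels for level
V=load("wrist3")
X,e=triN([ray(V,71,107.8),f(248,408)]);print("tip tri",(A.T@(X-l[:3])).round(1),e)
X,e=triN([f(248,408),ray(load("top3"),338.1,165.2),ray(load("scene3"),181.4,202.8)]);print("tip tri3",(A.T@(X-l[:3])).round(1),e)
for z in (70,74,78,82): print(z,[(5*(proj(W,l[:3]+A@np.array([0,150.,zz]))-[20,70])).round() for zz in (z,z+12)])
E
```

```text
cam in lip [-98. -24. 128.]
tip front [  0.  167.1  77.1] [  5.  176.8  74.5]
tip mid [  0.  164.8  78.1] [  5.  174.4  75.5]
tip rear [  0.  162.1  79.1] [  5.  171.6  76.7]
plate top [  0.  174.6  88.5] [  5.  184.8  86.4]
plate bot [  0.  175.1  67.8] [  5.  185.2  64.7]
lip top [  0.  150.1  88.8] [  5.  159.   86.8]
lip bot [  0.  150.1  78.9] [  5.  159.   76.4]
tip tri [ -8.4 147.1  82.6] [0.7, 0.7]
tip tri3 [  1.8 169.2  77. ] [0.4, 0.1, 0.5]
70 [array([316., 505.]), array([316., 401.])]
74 [array([316., 471.]), array([316., 366.])]
78 [array([316., 436.]), array([316., 330.])]
82 [array([316., 401.]), array([316., 293.])]
```

Lip underside about 78, tip 77–79: level to within about 2 mm. I'll drop the fingers 15 mm, back straight out, and check again.

>>> servo_tool:
  rows:
    - [0,-0.3,-0.04,0.01,0,0,0]
    - [0,-0.4,-0.06,0.02,0,0,0]
    - [0,-0.4,-0.06,0.02,0,0,0]
    - [0,-0.4,-0.06,0.02,0,0,0]
    - [0,0,0,-0.9,0,0,0]
    - [0,0,0,-1.0,0,0,0]
    - [0,0,0,-1.0,0,0,0]
    - [0,0,0,-1.0,0,0,0]
    - [0,0,0,-1.0,0,0,0]
    - [0,0,0,-1.0,0,0,0]
    - [0,0,0,-1.0,0,0,0]
    - [0,0,0,0,0,0,0]

```text
clock: 10.75
position: [481.0, -281.7, 191.2]
ee_rot: [0.79, -0.066, 0.608, 0.052]
contact_force: [0.1, -1.1, 0.7]
gripper_width: 0.2
```

>>> servo_tool:
  rows:
    - [0,0.5,0,-0.5,0,0,0]
    - [0,0.5,0,-0.5,0,0,0]
    - [0,0.3,0,-0.3,0,0,0]
    - [0,0,0,0,0,0,0]
    - [0,0,0,0,0,0,0]

```text
clock: 11.25
position: [473.0, -280.2, 206.9]
ee_rot: [0.79, -0.066, 0.608, 0.052]
contact_force: [0.6, 0.4, -0.1]
gripper_width: 0.1
```

```bash
python3 st.py; python3 - <<'E'
from t3 import *
from bench import *
import cv2
I={}
for n in("wrist","top","scene"): I[n]=get_image(n);np.savez(n+"5.npz",**I[n])
l=np.load("lip2.npy");c=proj(I["wrist"],l[:3]+A@np.array([0,160.,80])).round().astype(int);print("wrist px",c)
g=lambda im,k:cv2.resize((255*np.clip((im.astype(float)-8)/150,0,1)**.6).astype(np.uint8),None,fx=k,fy=k,interpolation=cv2.INTER_CUBIC)
x0,y0=max(c[0]-40,0),max(c[1]-50,0);print("crop origin",x0,y0)
a=g(I["wrist"]["image"][y0:y0+100,x0:x0+90,::-1],6)
b=np.vstack([g(I["top"]["image"][145:185,320:360,::-1],6),g(I["scene"]["image"][190:230,165:205,::-1],6)])
b=cv2.copyMakeBorder(b,0,600-b.shape[0],0,0,cv2.BORDER_CONSTANT);a=cv2.copyMakeBorder(a,0,600-a.shape[0],0,0,cv2.BORDER_CONSTANT)
cv2.imwrite("pics/c5.png",np.hstack([a,b]));print(a.shape)
E
```

```text
11.25 [-1.07  0.28 -0.62 -1.97 -0.96 -2.2 ] tcp in start-lip [-54.3  -4.7  57.4] f lip [ 0.1  0.7 -0.1] ori err [ 0.1 -0.2  0.1]
wrist px [130 133]
crop origin 90 83
(600, 540, 3)
```

View pics/c5.png

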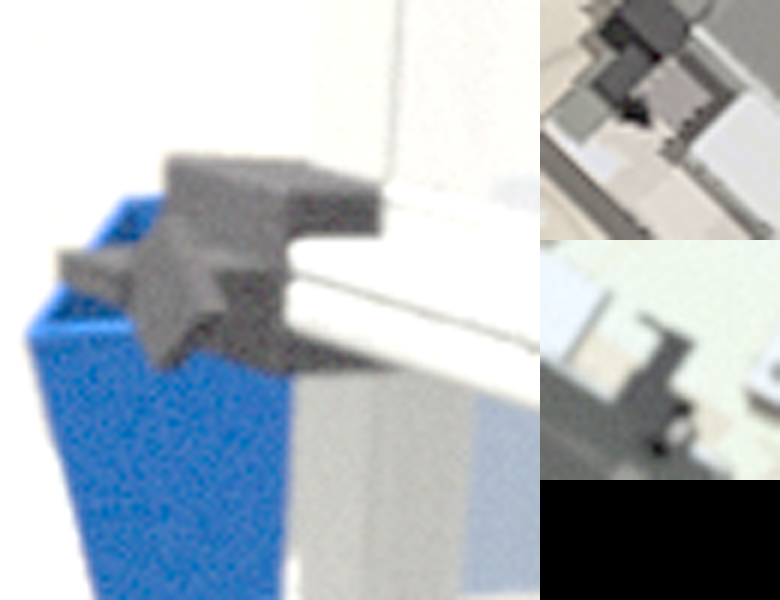

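The lip end is at (290,242) top and (290,328) bottom, and the wedge tip is at about (222,305). The hand is clear.

```bash
python3 - <<'E'
from t3 import *
W=load("wrist5");l=np.load("lip2.npy")
def xp(r,x): o=A.T@(r[0]-l[:3]);w=A.T@r[1];return (o+w*(x-o[0])/w[0]).round(1)
f=lambda x,y:ray(W,90+(x+.5)/6-.5,83+(y+.5)/6-.5)
for n,p in (("tip front",(212,313)),("tip mid",(220,306)),("tip rear",(228,300)),("lip top",(290,242)),("lip bot",(290,328))): print(n,xp(f(*p),0),xp(f(*p),3))
T=load("top5");S=load("scene5")
X,e=triN([f(220,306),ray(T,338.1,165.2),ray(S,181.4,202.8)]);print("tip",(A.T@(X-l[:3])).round(1),e)
for z in (74,78,82): print(z,[(6*(proj(W,l[:3]+A@np.array([0,150.,zz]))-[90,83])).round() for zz in (z,z+12)])
for n in ("top","scene"): # unmoved bench: changed pixels vs start
    a,b=load(n+"0")["image"].astype(int),load(n+"5")["image"].astype(int);print(n,(abs(a-b).max(2)>60).sum())
E
```

```text
tip front [  0.  166.   77.3] [  3.  170.2  76.3]
tip mid [  0.  164.3  78.6] [  3.  168.4  77.7]
tip rear [  0.  162.6  79.7] [  3.  166.7  78.8]
lip top [  0.  150.1  89.8] [  3.  154.   89.1]
lip bot [  0.  149.3  78.6] [  3.  153.2  77.7]
tip [  2.1 169.   77.4] [1.1, 0.3, 0.8]
74 [array([282., 359.]), array([287., 269.])]
78 [array([284., 329.]), array([288., 238.])]
82 [array([285., 299.]), array([290., 207.])]
top 9850
scene 8157
```

Lip underside is at 78.0–78.6 and the tip at 77.4–78.6: level to about 1 mm, with the hand 54 mm in front of the lip and no contact force. Handing in.

```bash
python3 -c "
from bench import *
print(job_done())"
```

```text
the job is handed in; nothing more can be done
None
```

The window is standing at the mark and the hand is clear in front of it; the job is handed in, at about 11 s on the robot's clock. I pushed the lip from beneath with the fingers shut, about 3 N at the readings taken while it moved. I then lowered the fingers 15 mm and backed out.

**Last checks:**
- **Level:** the last wrist picture, taken with the hand clear, put the lip's underside at 78.0–78.6 mm. Using that picture with the top and scene cameras, the pointer tip came out at 77.4–78.6 mm on the same scale. That is level to about 1 mm, against the 7 mm allowed.
- **Hand:** the TCP was about 54 mm in front of the lip edge, and the wrist force was about zero.

**What disagreed or was not fully checked:**
- My first fit put the lip about 7 mm too low, because the arm's shadow hid its far end. I corrected this from the wrist view before the fingers went under the lip.
- One mid-push measurement suggested about 3 mm more travel than the last one did. I kept the last one, because it was taken from close by and the lip's measured thickness matched the given size.
- I did not measure each loose object again. Only the planned clearances, the lack of any unexpected force and the later pictures suggest that nothing else was touched. Comparing the start and end pictures told me nothing, because the arm and its shadow had moved too.

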